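# Level the cake turntable and hold the dusting stencil over the cake

## Task

The sides of the little chocolate slab cake are done, so push the raised edge of the tilted cake turntable down until its plate is level. Then pick up the metal dusting stencil by its upright grip, carry it over the jars, and hold it level about 10 mm above the cake's top, squarely covering it (long side along long side, either way round), so that someone can dust it: never touch the cake, leave the tin, jar and bottle as they stand, and finish while still holding the stencil there.

Things in the scene. Friction and masses are not known exactly. Their poses are not given: they have to be found in the camera images.
- turntable: Fixed cake-decorating turntable: white cast foot (190 mm across) and short column with a fork, carrying on a tilt pin a round aluminium plate 300 mm across and 10 mm thick. Origin: centre of the foot's underside, on the table; z up. The tilt pin runs along this frame's y, 85 mm above the table. When level, the plate's top is 125 mm above the table and the cake's top 175 mm.
- tilt (a joint): Tilt of the plate about the pin, rad. 0 = level; positive = the edge on the turntable's -x side is raised (and the +x edge low). Starts at 0.20 to 0.36. Stiff friction hinge: about 9 N straight down on the plate 128 mm from the centre moves it; it stays where it is left and has no stop or click at level (range -0.3 to 0.45).
- swivel (a joint): Swivel of the plate (with the cake) about its own axis, rad, counter-clockwise positive; 0 = the cake's long axis lies along the turntable's y. Light friction; starts anywhere in -0.6 to 0.6 and need not be changed.
- plate_edge (a point): Point on the plate's top surface, 128 mm from its centre, in the middle of the raised side (turntable's -x side); it tilts with the plate but does not swivel. Bare plate here: the cake's board reaches at most 101 mm from the centre, the plate 150 mm.
- cake_top (a point): Centre of the top of the cake: a chocolate-iced slab 90 x 150 mm, 45 mm high, on a 110 x 170 x 5 mm card board, fixed on the middle of the plate. z points up out of the cake, y along its 150 mm length.
- cake: The iced cake itself (not the board or plate); origin at the centre of its underside, 45 mm below cake_top, same axes. Must never be touched.
- stencil: Loose dusting stencil, about 130 g: a flat dark metal sheet 110 (x) x 170 (y) x 2.5 mm pierced by diamond-shaped cut-outs, lying flat on the table. Origin: centre of the sheet's underside; y along its length, z up. At its -y end a 60 mm wide tongue is folded up into an upright wooden grip; at the start that end points roughly to the robot (within 0.5 rad).
- stencil_grip (a point): Middle of the stencil's upright wooden grip, at (0, -105, 33) mm in the stencil's frame. The grip is 12 mm thick (along y), 62 mm wide (along x) and spans 12 to 54 mm above the sheet's underside; pinch it from above across its thickness.
- cocoa_tin: Upright steel tin, 72 mm across, 125 mm tall; origin at the centre of its foot. Must stay put.
- sugar_jar: Upright glass jar with white cap, 68 mm across, 105 mm tall; origin at the centre of its foot. Must stay put.
- vanilla_bottle: Upright amber bottle with black cap, 48 mm across, 130 mm tall; origin at the centre of its foot. Must stay put. The three stand in a line ahead of the robot, between stencil and turntable, in any order.

How it is judged:
On the way, in this order (a step that is already met when the one before it is completed fails the run):
1. the turntable's plate has been brought level (within 0.06 rad) and stays so, with the stencil still lying on the table (value of joint tilt between -0.06 and 0.06 rad and velocity of joint tilt between -0.02 and 0.02 rad/s and height (world z) of stencil below 0.02 m), for 0.3 s.
2. the stencil is held by its grip, clear of the jars' height (height (world z) of stencil above 0.14 m and contact force between stencil and the fingers above 0.5 N), for 0.1 s.
At the end, for the whole second after the job is handed in: Plate level within 0.06 rad; the stencil, held by the fingers and touching neither cake nor turntable, hovers still with its underside 3 to 20 mm above the cake's top, its centre within 10 mm of the cake's, its long axis within 0.10 rad of the cake's (either way round), and level within 0.08 rad (value of joint tilt between -0.06 and 0.06 rad and contact force between stencil and the fingers above 0.5 N and contact force between stencil and turntable below 0.05 N and z of stencil in the frame of cake_top between 0.003 and 0.02 m and horizontal distance between stencil and cake_top below 0.01 m and angle between the y axis of stencil and the y axis of cake_top, either way round below 0.1 rad and angle between stencil's own z axis and vertical below 0.08 rad and linear speed of stencil below 0.02 m/s); the arm keeps its last pose, push and grip.
It fails at once if the cake is touched (contact force between cake and anything else above 0.3 N).
It fails at once if the tin, jar or bottle is moved by more than 20 mm or tipped (distance of any of cocoa_tin, sugar_jar, vanilla_bottle from where it was at the start of the episode above 0.02 m or angle between any of cocoa_tin, sugar_jar, vanilla_bottle's own z axis and vertical above 0.3 rad).
It also fails if it takes over 58 s, if anything falls off the work surface, if the arm or the gripper's body presses on something with over 40 N, if the wrist force passes 120 N, or if a joint passes its speed limit or range.

## Robot

A 6-joint arm with a two-finger parallel gripper is mounted at the origin on the work surface. World frame = base frame: x ahead of the robot, y to its left, z up, the work surface at z = 0. Lengths are in m, angles in rad, forces in N, time in s.
With the tool pointing down it reaches from about 0.35 to 0.775 m from the base axis. Payload 5.5 kg.
Tool frame: the origin (TCP) lies at the very end of the fingers, on their centre line; the grasp point (between the pads) lies 19 mm behind it; z points along the fingers, y is the line along which they close (so a half turn about z gives the same grasp; the last joint's range is limited). The gripper opens to 85 mm and grips with 20 to 120 N. Pads are 22 mm wide; open, the fingers measure 114 mm over their backs; the gripper's body (76 mm by 85 mm) begins 54 mm behind the grasp point. The pads swing forward as they close: fully open they stand 13 mm farther back than shut.
Start: joints at [-1.284, 0.313, 0.046, 1.304, 0, 1.431], TCP at [0.238, -0.523, 0.231] pointing down, gripper open.
Joint ranges: [-2.76, 2.76], [-0.86, 1.69], [-1.03, 1.26], [-2.2, 2.34], [-1.47, 1.5], [-3.14, 3.14]. Speed limits (rad/s): [2.57, 2.57, 3.14, 3.14, 3.14, 3.14].

## Interface

Orientations are given as a unit quaternion [w, x, y, z].
In Python, from workcell import env, cams, ticket, spotter gives the robot as it stands.
- The arm moves only by the tool jog_arm, never from a script. Its argument "increments" is a list that holds one entry, the list of rows, each a list of 7 numbers: the shift along the tool's x, y, z in units of 0.25 m (1.0 is 0.25 m), then the turn, a rotation vector about the tool's x, y, z in units of 180 degrees (1.0 is 180 degrees), then the closure in counts, from 0 (fully open) to 255 (shut). A call has 1 to 20 rows; each row shifts and turns the commanded pose from where the row before left it, along the tool's axes as they then stand; what a row does not reach is not made up. A row lasts 1/10 s, in which the tool goes at most 50 mm and 8.59 degrees, less where a joint would pass 70% of its speed; a pose out of reach is approached as far as the arm can. A call with a number of a shift or a turn outside -1 to 1 is refused whole. A call with a gripper value outside its range is refused whole. The fingers move at their own pace and stop on an object; "force" is the grip in N (left out, the last holds). Time passes only in rows, so rows that do not move let the fingers close. It gives the time, the measured TCP pose, the force, the opening and the grip force at its end, in the units of the state.
- env.get_state(): the state, without advancing time (a new reading comes with each control period).
- cams.read_camera(name): name is "side" or "top"; returns a dict with "pixels" (420x560x3 uint8, red, green, blue), "fx", "fy", "cx", "cy" (pixels), "k1" (the pictures are not rectified: a ray, as slopes to the right and down, at radius r is drawn at 1 + k1 r^2 times it, then the intrinsics apply), "xyz" and "attitude" of the camera in the world. Camera axes: x right, y down, z forward; pixel columns grow to the right and rows downward; lengths in m; the calibration is good to about 2 mm. A picture is of the moment at which its call begins. There is no depth.
- ticket.hand_in(): hands the job in; it is judged then, once.
Trained networks look in the newest picture that a camera, given by its name, has taken for a name from the list of things; names that differ only in an ending like _2 or _b are one class to them, and where a whole thing is asked for, a point or a joint stands for the part that bears it (a point fixed in the world has none). Each returns a list of dicts, best first, with "conf" (0 to 1); they miss things now and then, are a little off and sometimes report something else, mostly with a low value. They report only what shows in the picture. A call takes as long as a camera call.
- spotter.find_in(target, camera): "uv" ([column, row] in pixels, amid what is visible of it).
- spotter.cut_out(target, camera): "region" (420x560 bool, what is visible of it) and "uv" ([column, row] in pixels, amid what is visible of it).
- spotter.landmark_of(target, camera): "uv" ([column, row] in pixels: a listed point, or the origin of a listed thing).
The state is a dict: "clock": time; "joint_pos": joint angles; "qvel": joint speeds; "tau": joint torques, N m; "tcp_pos": TCP position; "orientation": TCP orientation; "wrist_force": force on the tool from outside, world axes, zero at the start; "ft_torque": the same for the moment, N m; "finger_gap": finger opening in m; "grip_force": force on a finger pad.
Only numpy, scipy, OpenCV 4.12 (cv2) and the standard library are available. Lean on these libraries where they do the work, as an engineer would, in place of code of your own. Each camera call takes 0.05 s, during which the arm holds its last target. There are 200 camera calls.

## Working session

There is one attempt and no reset: what is moved stays moved. The work goes in short steps, Python scripts to look and compute and a tool call to move; the robot and the scene stay as the last step left them, time stands still between calls to the robot, and variables do not carry over. Pictures are saved under pics/ and viewed, at most 10 in all, crops included, and the job is handed in when it is done.

Besides the shell and the picture viewer there is one more tool, called after "Call:" as name(argument=value, ...), one argument or row to a line, values as JSON. jog_arm: Moves the arm, as the interface text tells. Shifts and turns lie within -1 to 1; 1 stands for 0.25 m of shift or 180 degrees of turn. Its arguments: {"type":"object","properties":{"increments":{"type":"array"},"force":{"type":"number"}},"required":["increments"]}

```bash
mkdir -p pics; ls
cat > h.py <<'E'
import numpy as np, cv2
from scipy.spatial.transform import Rotation as R
from workcell import env, cams, ticket, spotter
def rot(q): return R.from_quat([q[1],q[2],q[3],q[0]])
def ray(c,uv):
    K=np.array([[c['fx'],0,c['cx']],[0,c['fy'],c['cy']],[0,0,1.]])
    p=cv2.undistortPoints(np.array([[uv]],float),K,np.array([c['k1'],0,0,0.]))[0,0]
    return np.array(c['xyz']),rot(c['attitude']).apply([p[0],p[1],1])
def atz(c,uv,z):
    o,d=ray(c,uv); return o+d*(z-o[2])/d[2]
def proj(c,P):
    p=rot(c['attitude']).inv().apply(np.atleast_2d(P)-np.array(c['xyz'])); s=p[:,:2]/p[:,2:]
    s=s*(1+c['k1']*(s**2).sum(1,keepdims=True)); return s*[c['fx'],c['fy']]+[c['cx'],c['cy']]
def tri(L):
    A=0;b=0
    for c,uv in L:
        o,d=ray(c,uv); d=d/np.linalg.norm(d); M=np.eye(3)-np.outer(d,d); A=A+M; b=b+M@o
    X=np.linalg.solve(A,b); return X,[np.round(proj(c,X)[0]-uv,1) for c,uv in L]
E
python3 - <<'E'
from h import *
np.set_printoptions(precision=4,suppress=True)
print(env.get_state())
C={n:cams.read_camera(n) for n in('side','top')}
for n,c in C.items():
    cv2.imwrite(f'pics/{n}0.png',c['pixels'][:,:,::-1]); print(n,{k:v for k,v in c.items() if k!='pixels'})
for t in ['turntable','plate_edge','cake_top','cake','stencil','stencil_grip','cocoa_tin','sugar_jar','vanilla_bottle']:
    d={}
    for n in C:
        r=spotter.landmark_of(t,n)
        if r: d[n]=r[0]; print(t,n,np.round(r[0]['uv'],1),round(r[0]['conf'],2),len(r))
    if len(d)==2: print('   ',*tri([(C[n],d[n]['uv']) for n in d]))
E
```

```text
pics
{'clock': 0.0, 'joint_pos': array([-1.2836,  0.314 ,  0.045 ,  1.3036,  0.    ,  1.4312]), 'qvel': array([ 0.0019,  0.0002, -0.0011,  0.0014,  0.0001, -0.0001]), 'tau': array([  0.0002, -48.0625,  29.8535,   0.0194,   0.0002,   0.    ]), 'tcp_pos': array([ 0.2379, -0.5229,  0.2304]), 'orientation': array([-0.0009,  0.9773,  0.2118, -0.0001]), 'wrist_force': array([-0.0828,  0.4963,  0.3338]), 'ft_torque': array([0.0441, 0.0003, 0.0079]), 'grip_force': 0.0, 'finger_gap': 0.08561658110411242}
side {'fx': 496.62102139974144, 'fy': 496.62102139974144, 'cx': 286.2361381860792, 'cy': 204.51071776565783, 'k1': -0.1356731446210666, 'xyz': array([0.0542, 0.5647, 0.8918]), 'attitude': array([ 0.1382, -0.3112,  0.865 , -0.3686])}
top {'fx': 382.9039338742799, 'fy': 382.9039338742799, 'cx': 281.39384245002674, 'cy': 209.81375118656916, 'k1': 0.02159775684335803, 'xyz': array([ 0.4267, -0.0275,  1.067 ]), 'attitude': array([-0.064 ,  0.7084, -0.7013,  0.0466])}
turntable side [209.4 318.3] 0.88 1
turntable top [203.3 218.8] 0.58 2
    [ 0.5675  0.221  -0.0075] [array([-0.6, -0.1]), array([0.
[... 322 characters left out ...]
e top [188.5 209.3] 0.96 1
    [0.5718 0.2244 0.1422] [array([-0.1, -0. ]), array([0.1, 0.1])]
stencil side [350.7 197.8] 0.87 1
stencil top [379.4 226.1] 0.59 1
    [ 0.5485 -0.2759 -0.0022] [array([-1.4, -0.1]), array([0.7, 1.1])]
stencil_grip side [388.7 198. ] 0.88 2
stencil_grip top [400.5 262.1] 0.79 1
    [ 0.4546 -0.321   0.0194] [array([1., 0.]), array([-0.6, -0.8])]
cocoa_tin side [317.8 275.5] 0.81 1
cocoa_tin top [286.8 262. ] 0.6 1
    [ 0.4518 -0.0152  0.0011] [array([1.3, 0.1]), array([-0.6, -0.9])]
sugar_jar side [285.3 253. ] 0.74 2
sugar_jar top [289.5 226.2] 0.87 1
    [ 0.5519 -0.0213 -0.0002] [array([1.6, 0.2]), array([-0.7, -1.1])]
vanilla_bottle top [277.8 171.4] 0.7 2
```

View pics/top0.png

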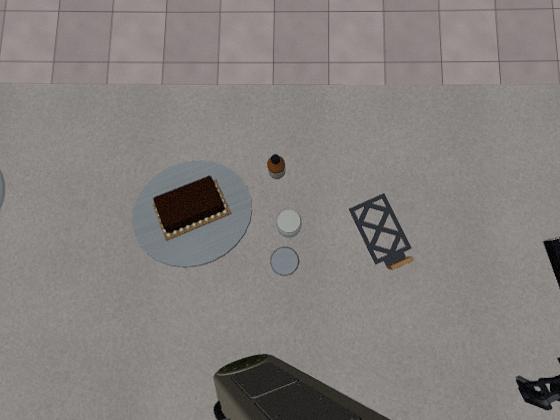

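View pics/side0.png

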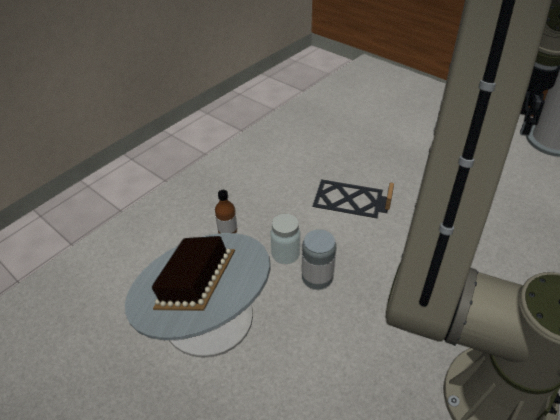

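The top view shows the plate around (193,213) with its near edge raised, the cake at (190,203), bottle (276,165), jar (289,223), tin (285,261), and stencil (381,229) with its grip at (400,263). The side view agrees, and nothing is hidden. I'll fit the models to the silhouettes.

```bash
cat > fit.py <<'E'
from h import *
from scipy.optimize import least_squares
th=np.linspace(0,2*np.pi,48,endpoint=False); D=np.c_[np.cos(th),np.sin(th)]
def box(x,y,z0,z1,cy=0): return np.array([[a,b+cy,z] for a in(-x/2,x/2) for b in(-y/2,y/2) for z in(z0,z1)])
def circ(r,z): return np.c_[r*np.cos(th),r*np.sin(th),0*th+z]
def sup(pts): return (pts@D.T).max(0)
def hull(mask):
    k=cv2.connectedComponentsWithStats(mask.astype(np.uint8)); i=1+np.argmax(k[2][1:,4])
    v,u=np.nonzero(k[1]==i); return sup(np.c_[u,v].astype(float))+0.0
def tt(p):
    x,y,yaw,tilt,sw=p; W=R.from_euler('z',yaw); o=np.array([x,y,0]); T=W*R.from_euler('y',tilt); S=T*R.from_euler('z',sw)
    pin=o+[0,0,.085]
    return dict(foot=W.apply(circ(.095,0))+o, plate=np.r_[T.apply(circ(.15,.04)),T.apply(circ(.15,.03))]+pin,
      cake=S.apply(box(.09,.15,.045,.09))+pin, board=S.apply(box(.11,.17,.04,.045))+pin, turntable=o, plate_edge=T.apply([-.128,0,.04])+pin,
      cake_top=S.apply([0,0,.09])+pin, cake_o=S.apply([0,0,.045])+pin)
def st(p,z=0):
    W=R.from_euler('z',p[2]); o=np.array([p[0],p[1],z])
    return np.r_[W.apply(box(.11,.17,0,.0025)),W.apply(box(.062,.012,.012,.054,-.105))]+o, W.apply([0,-.105,.033])+o
E
python3 - <<'E'
from fit import *
np.set_printoptions(precision=4,suppress=True)
C={n:cams.read_camera(n) for n in('side','top')}
M={}
for t in('turntable','cake','stencil','tilt'):
    for n in C:
        r=spotter.cut_out(t,n)
        if r: M[t,n]=hull(r[0]['region']); print(t,n,r[0]['conf'],r[0]['region'].sum())
LM={(t,n):r[0]['uv'] for t in('turntable','plate_edge','cake_top','cake','stencil_grip') for n in C for r in [spotter.landmark_of(t,n)] if r}
def res(p):
    m=tt(p); out=[]
    for n,c in C.items():
        if('cake',n) in M: out.append(sup(proj(c,m['cake']))-M['cake',n])
        if('turntable',n) in M: out.append(sup(proj(c,np.r_[m['foot'],m['plate'],m['cake']]))-M['turntable',n])
        for t in('turntable','plate_edge','cake_top','cake'):
            if (t,n) in LM: out.append(proj(c,m[t if t!='cake' else 'cake_o'])[0]-LM[t,n])
    return np.concatenate(out)
s=least_squares(res,[.567,.221,0,.28,-.3],loss='soft_l1',f_scale=1.5)
print('tt',s.x,'rms',np.sqrt((s.fun**2).mean()),'med',np.median(abs(res(s.x))))
m=tt(s.x); print({k:m[k] for k in('plate_edge','cake_top')})
for n in C: print(n,[np.abs(sup(proj(C[n],q))-M[k,n]).mean() for k,q in(('cake',m['cake']),('turntable',np.r_[m['foot'],m['plate'],m['cake']])) if (k,n) in M])
def rs(p): return np.concatenate([sup(proj(c,st(p)[0]))-M['stencil',n] for n,c in C.items() if('stencil',n) in M])
q=least_squares(rs,[.5485,-.276,-.4],loss='soft_l1',f_scale=1.5); print('st',q.x,np.abs(rs(q.x)).mean(),'grip',st(q.x)[1])
for t in('cocoa_tin','sugar_jar','vanilla_bottle'):
    for n in C:
        r=spotter.landmark_of(t,n)
        if r: print(t,n,atz(C[n],r[0]['uv'],0),r[0]['conf'])
# overlay
im=[]
for n,c in C.items():
    a=c['pixels'][:,:,::-1].copy()
    for k in('foot','plate','cake','board'):
        cv2.polylines(a,[cv2.convexHull(proj(c,m[k]).astype(np.float32)).astype(int)],True,(0,255,0))
    for k in('plate_edge','cake_top'): cv2.circle(a,tuple(proj(c,m[k])[0].astype(int)),2,(0,0,255),-1)
    cv2.polylines(a,[cv2.convexHull(proj(c,st(q.x)[0]).astype(np.float32)).astype(int)],True,(0,255,255))
    im.append(a[120:350,110:430])
cv2.imwrite('pics/ov.png',cv2.resize(np.hstack(im),None,fx=1.25,fy=1.25))
E
```

```text
turntable side 0.96 13152
turntable top 0.86 9841
cake side 0.82 3721
cake top 0.85 2611
stencil side 0.83 1453
tilt side 0.84 11310
tilt top 0.64 10039
tt [ 0.5632  0.2232 -0.0003  0.3342  0.4841] rms 1.637939869255458 med 0.9327832116003449
{'plate_edge': array([0.4554, 0.2232, 0.1648]), 'cake_top': array([0.5927, 0.2232, 0.17  ])}
side [np.float64(1.2919289868836172), np.float64(0.9512235001485264)]
top [np.float64(1.7779868220442154), np.float64(0.8120833247104767)]
st [ 0.5513 -0.2728 -1.1928] 1.3524998812583726 grip [ 0.4537 -0.3116  0.033 ]
cocoa_tin side [ 0.4564 -0.0086  0.    ] 0.67
cocoa_tin top [ 0.4553 -0.0129  0.    ] 0.56
sugar_jar side [ 0.5587 -0.0248  0.    ] 0.68
sugar_jar top [ 0.5366 -0.0199  0.    ] 0.97
vanilla_bottle side [0.7171 0.0151 0.    ] 0.78
vanilla_bottle top [0.7093 0.021  0.    ] 0.74
```

View pics/ov.png

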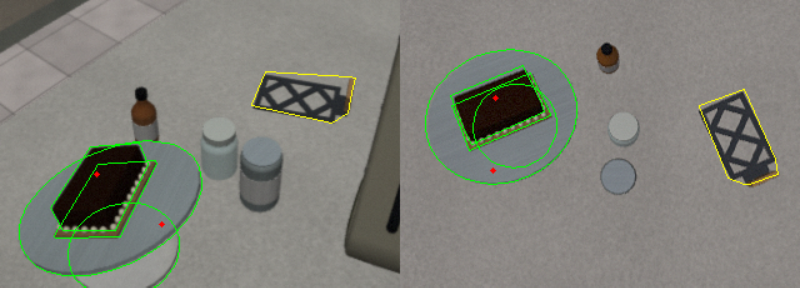

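Turntable at (0.563, 0.223), yaw about 0, tilt about 0.33. The overlay hugs the plate, cake and board, and the plate-edge height of 0.165 is plausible. I'm moving now: turn so the tool axes line up with the world axes, close the fingers and go over the plate edge.

Call:
jog_arm(
  increments=[
    [[0,0,-0.015,0,0,-0.0455,255],[0,0,-0.015,0,0,-0.0455,255],[0,0,-0.015,0,0,-0.0455,255],[0,0,-0.015,0,0,-0.0455,255],[0,0,-0.015,0,0,-0.0455,255],[0,0,-0.015,0,0,-0.0455,255],[0,0,-0.015,0,0,-0.0455,255],[0,0,-0.015,0,0,-0.0455,255],[0.148,0.108,0,0,0,0,255],[0.148,0.108,0,0,0,0,255],[0.148,0.108,0,0,0,0,255],[0.148,0.108,0,0,0,0,255],[0.148,0.108,0,0,0,0,255],[0.148,0.108,0,0,0,0,255],[0.14,0,0,0,0,0,255],[0.14,0,0,0,0,0,255],[0.14,0,0,0,0,0,255],[0.14,0,0,0,0,0,255],[0.14,0,0,0,0,0,255],[0.14,0,0,0,0,0,255]],
  ],
)

```text
clock: 4.3
tcp_pos: [0.4, -0.0902, 0.2615]
orientation: [0.0, 0.707, 0.707, 0.0]
wrist_force: [0.4, -0.2, 0.6]
finger_gap: -0.0002
grip_force: 0.0
```

Call:
jog_arm(
  increments=[
    [[0.125,0.025,0,0,0,0,255],[0.125,0.025,0,0,0,0,255],[0.125,0.025,0,0,0,0,255],[0.125,0.025,0,0,0,0,255],[0.125,0.025,0,0,0,0,255],[0.125,0.025,0,0,0,0,255],[0.125,0.025,0,0,0,0,255],[0.125,0.025,0,0,0,0,255],[0.125,0.025,0,0,0,0,255],[0.125,0.025,0,0,0,0,255],[0,0,0.07,0,0,0,255],[0,0,0.07,0,0,0,255],[0,0,0.07,0,0,0,255],[0,0,0.06,0,0,0,255],[0,0,0,0,0,0,255]],
  ],
)

```text
clock: 5.8
tcp_pos: [0.4614, 0.2206, 0.1918]
orientation: [-0.001, 0.707, 0.707, -0.002]
wrist_force: [-0.9, 1.0, -0.5]
finger_gap: -0.0001
grip_force: 0.0
```

Run:
```python
from h import *
c=cams.read_camera('side'); a=c['pixels'][:,:,::-1][180:380,90:390]
cv2.imwrite('pics/p1.png',cv2.resize(a,None,fx=2,fy=2)); print(env.get_state()['tcp_pos'])
```

```text
[0.46211262 0.22074113 0.19305896]
```

View pics/p1.png

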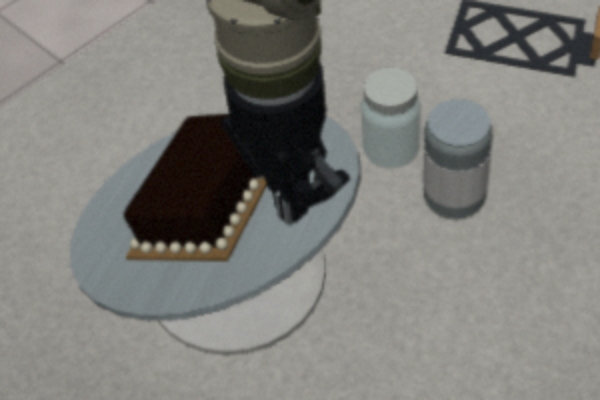

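The closed tip is at crop (288,220), over bare plate by the raised edge and clear of the cake. Now I'll push down slowly, following the arc.

Call:
jog_arm(
  increments=[
    [[0,0,0.016,0,0,0,255],[0,0,0.016,0,0,0,255],[0,0,0.016,0,0,0,255],[0,-0.006,0.016,0,0,0,255],[0,-0.006,0.016,0,0,0,255],[0,-0.006,0.016,0,0,0,255],[0,-0.006,0.016,0,0,0,255],[0,-0.006,0.016,0,0,0,255],[0,-0.006,0.016,0,0,0,255],[0,-0.006,0.016,0,0,0,255],[0,-0.006,0.016,0,0,0,255],[0,0,0,0,0,0,255],[0,0,0,0,0,0,255]],
  ],
)

```text
clock: 7.15
tcp_pos: [0.4504, 0.2212, 0.1508]
orientation: [-0.0, 0.707, 0.707, 0.0]
wrist_force: [-3.3, -0.9, 8.2]
finger_gap: -0.0001
grip_force: 3.7
```

Call:
jog_arm(
  increments=[
    [[0,-0.006,0.013,0,0,0,255],[0,-0.006,0.013,0,0,0,255],[0,-0.006,0.013,0,0,0,255],[0,-0.006,0.013,0,0,0,255],[0,-0.006,0.013,0,0,0,255],[0,-0.006,0.013,0,0,0,255],[0,-0.004,0.013,0,0,0,255],[0,0,0.012,0,0,0,255],[0,0,0,0,0,0,255],[0,0,0,0,0,0,255]],
  ],
)

```text
clock: 8.15
tcp_pos: [0.4392, 0.221, 0.1245]
orientation: [-0.001, 0.707, 0.707, -0.001]
wrist_force: [-5.9, -0.7, 7.8]
finger_gap: 0.0002
grip_force: 4.4
```

Run:
```python
from h import *
print(env.get_state()['tcp_pos'],env.get_state()['wrist_force'])
c=cams.read_camera('side'); a=c['pixels'][:,:,::-1][180:380,90:390]
cv2.imwrite('pics/p2.png',cv2.resize(a,None,fx=2,fy=2))
```

```text
[0.43921921 0.22095297 0.12448749] [-5.9167204  -0.65210955  7.8087014 ]
```

View pics/p2.png

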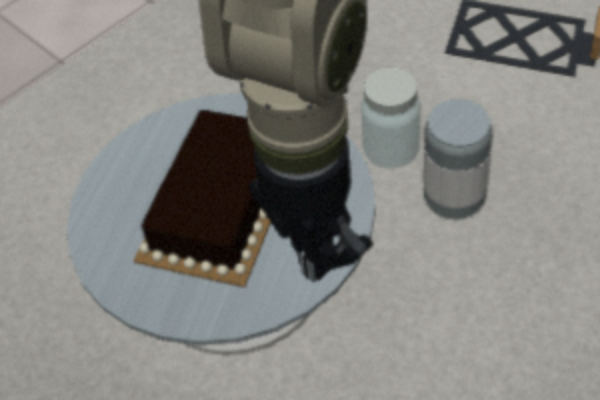

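The plate looks level, with the tip at z=0.1245. I'll retreat upwards, go back toward the stencil, and open the gripper on the way.

Call:
jog_arm(
  increments=[
    [[0,0,-0.08,0,0,0,255],[0,0,-0.12,0,0,0,255],[0,0,-0.12,0,0,0,255],[0,0,-0.12,0,0,0,255],[0,0,-0.12,0,0,0,255],[-0.15,0,0,0,0,0,255],[-0.15,0,0,0,0,0,255],[-0.15,0,0,0,0,0,0],[-0.15,0,0,0,0,0,0],[-0.15,0,0,0,0,0,0],[-0.15,0,0,0,0,0,0],[-0.15,0,0,0,0,0,0],[-0.15,0,0,0,0,0,0],[-0.15,-0.02,0,0,0,0,0],[-0.15,-0.02,0,0,0,0,0],[-0.15,-0.02,0,0,0,0,0],[-0.15,-0.02,0,0,0,0,0],[-0.15,-0.02,0,0,0,0,0],[0,0,0,0,0,0,0]],
  ],
)

```text
clock: 10.1
tcp_pos: [0.4152, -0.2705, 0.2634]
orientation: [0.001, 0.709, 0.705, -0.0]
wrist_force: [-0.7, -0.1, -1.0]
finger_gap: 0.0856
grip_force: 0.0
```

```bash
cat > refit.py <<'E'
from fit import *
np.set_printoptions(precision=4,suppress=True)
print(env.get_state()['tcp_pos'])
C={n:cams.read_camera(n) for n in('side','top')}
M={};LM={}
for t in('turntable','cake','stencil'):
    for n in C:
        r=spotter.cut_out(t,n)
        if r: M[t,n]=hull(r[0]['region']); print(t,n,r[0]['conf'],r[0]['region'].sum())
for t in('turntable','plate_edge','cake_top','cake','stencil','stencil_grip'):
    for n in C:
        r=spotter.landmark_of(t,n)
        if r and r[0]['conf']>.4: LM[t,n]=r[0]['uv']
def res(p):
    m=tt(p); out=[]
    for n,c in C.items():
        if('cake',n) in M: out.append(.5*(sup(proj(c,m['cake']))-M['cake',n]))
        if('turntable',n) in M: out.append(sup(proj(c,np.r_[m['foot'],m['plate'],m['cake']]))-M['turntable',n])
        for t in('turntable','plate_edge','cake_top','cake'):
            if (t,n) in LM: out.append(proj(c,m[t if t!='cake' else 'cake_o'])[0]-LM[t,n])
    return np.concatenate(out)
s=least_squares(res,[.563,.221,0,0,.48],loss='soft_l1',f_scale=1.5)
s2=least_squares(lambda p:res([p[0],p[1],0,0,p[2]]),[.563,.221,.48],loss='soft_l1',f_scale=1.5)
m=tt(s.x); print('tt',s.x,s.cost,'level',s2.x,s2.cost,m['cake_top'])
def rs(p):
    o,g=st(p); o3=np.array([p[0],p[1],0.])
    return np.concatenate([sup(proj(c,o))-M['stencil',n] for n,c in C.items() if('stencil',n) in M]+[2*(proj(C[n],{'stencil':o3,'stencil_grip':g}[t])[0]-v) for (t,n),v in LM.items() if t.startswith('stencil')])
q=least_squares(rs,[.5513,-.2728,-1.193],loss='soft_l1',f_scale=1.5); print('st',q.x,np.abs(q.fun).mean(),'grip',st(q.x)[1]); print(q.fun[-8:])
im=[]
for n,c in C.items():
    a=c['pixels'][:,:,::-1].copy()
    for k in('foot','plate','cake','board'):
        cv2.polylines(a,[cv2.convexHull(proj(c,m[k]).astype(np.float32)).astype(int)],True,(0,255,0))
    o=st(q.x)[0]
    for k in(o[:8],o[8:]): cv2.polylines(a,[cv2.convexHull(proj(c,k).astype(np.float32)).astype(int)],True,(0,255,255))
    im.append(a[120:350,110:430])
cv2.imwrite('pics/ov2.png',cv2.resize(np.hstack(im),None,fx=1.25,fy=1.25))
E
python3 refit.py
```

```text
[ 0.4152 -0.2705  0.2634]
turntable side 0.87 15362
turntable top 0.85 11127
cake side 0.7 4192
cake top 0.67 2781
stencil side 0.63 1578
stencil top 0.57 1978
tt [ 0.5646  0.2227  0.002  -0.0027  0.4593] 82.98850439985185 level [0.5646 0.2227 0.4619] 83.0794948462631 [0.5644 0.2227 0.175 ]
st [ 0.5481 -0.2714 -1.1623] 1.637309598187509 grip [ 0.4517 -0.3131  0.033 ]
[ 0.5254  6.083   1.1601  0.948  -5.064  -0.3402 -5.352  -7.9799]
```

View pics/ov2.png

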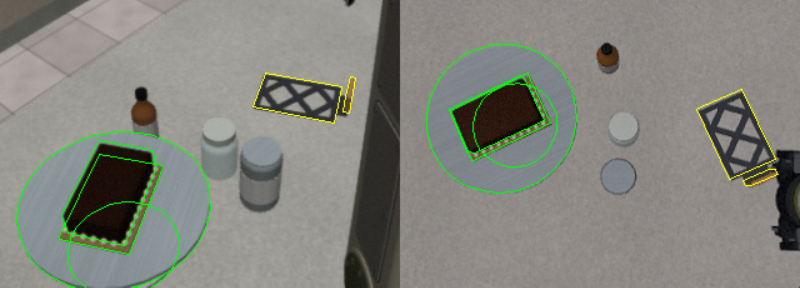

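The plate fits as level (tilt −0.003) and the cake top is centred at (0.5645, 0.2227). The stencil fit agrees between both views to within a few mm. Next I'll align over the grip.

Call:
jog_arm(
  increments=[
    [[-0.085,0.074,0,0,0,0,0],[-0.085,0.074,0,0,0,0,0],[0,0,0.1,0,0,-0.0323,0],[0,0,0.1,0,0,-0.0323,0],[0,0,0.1,0,0,-0.0323,0],[0,0,0.1,0,0,-0.0323,0],[0,0,0.1,0,0,0,0],[0,0,0.1,0,0,0,0],[0,0,0,0,0,0,0],[0,0,0,0,0,0,0]],
  ],
)

```text
clock: 12.1
tcp_pos: [0.4524, -0.309, 0.1141]
orientation: [-0.0, 0.55, 0.835, 0.0]
wrist_force: [0.6, 0.0, 0.5]
finger_gap: 0.0852
grip_force: 0.0
```

Run:
```python
from h import *
s=env.get_state(); print(s['tcp_pos'],s['orientation'])
c=cams.read_camera('side'); d=cams.read_camera('top')
a=[cv2.resize(x['pixels'][:,:,::-1][r:r+100,k:k+130],None,fx=3,fy=3) for x,r,k in((c,140,300),(d,180,330))]
cv2.imwrite('pics/p3.png',np.hstack(a))
```

```text
[ 0.45243786 -0.30895227  0.11414718] [-4.87465955e-04  5.50303066e-01  8.34964845e-01  6.72496703e-05]
```

View pics/p3.png

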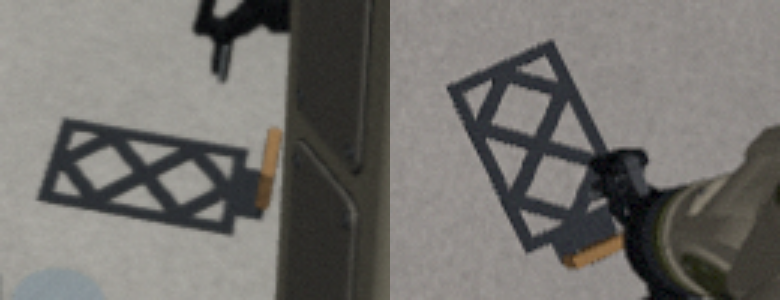

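The grip is visible in both views and the gripper is above it: side grip top at crop (275,128), top-view grip strip from (568,262) to (622,240). I'll cross-check with the sheet corners I read off.

Run:
```python
from fit import *
np.set_printoptions(precision=4,suppress=True)
c=cams.read_camera('side'); d=cams.read_camera('top')
def P(cm,L,off,z): return np.array([atz(cm,(off[0]+x/3,off[1]+y/3),z) for x,y in L])
a=P(c,[(66,120),(246,150),(233,234),(39,199)],(300,140),.0025); b=P(d,[(57,88),(162,40),(137,250)],(330,180),.0025)
print(a,a.mean(0));print(b,(b[1]+b[2])/2)
for e in(a[0]-a[1],a[3]-a[2],b[0]-b[2]): print(np.linalg.norm(e),np.arctan2(e[1],e[0]))
print('grip top strip',P(d,[(178,262),(232,240)],(330,180),.054)); print('side grip top',P(c,[(278,128)],(300,140),.054))
for n,cm in(('side',c),('top',d)):
    r=spotter.cut_out('stencil_grip',n); print(n,[(x['conf'],x['region'].sum()) for x in r][:2]); r=spotter.landmark_of('stencil_grip',n); print([ (x['conf'],atz(cm,x['uv'],.033)) for x in r][:2])
```

```text
[[ 0.6444 -0.2829  0.0025]
 [ 0.495  -0.3522  0.0025]
 [ 0.4472 -0.2546  0.0025]
 [ 0.6    -0.1848  0.0025]] [ 0.5467 -0.2686  0.0025]
[[ 0.5975 -0.1897  0.0025]
 [ 0.6439 -0.2882  0.0025]
 [ 0.4486 -0.2598  0.0025]] [ 0.5462 -0.274   0.0025]
0.16471560040874028 0.4346964532861963
0.16796417517891463 0.42836402346101443
0.164606485007104 0.44001837323281157
grip top strip [[ 0.4377 -0.2834  0.054 ]
 [ 0.4572 -0.3304  0.054 ]]
side grip top [[ 0.463  -0.3409  0.054 ]]
side [(0.66, np.int64(1628))]
[(0.94, array([ 0.4509, -0.3158,  0.033 ]))]
top [(0.62, np.int64(1532))]
[(0.9, array([ 0.4421, -0.32  ,  0.033 ]))]
```

Call:
jog_arm(
  increments=[
    [[-0.02,-0.015,0,0,0,-0.0077,0],[0,0,0.08,0,0,0,0],[0,0,0.08,0,0,0,0],[0,0,0.08,0,0,0,0],[0,0,0.06,0,0,0,0],[0,0,0.04,0,0,0,0],[0,0,0.04,0,0,0,0],[0,0,0,0,0,0,0],[0,0,0,0,0,0,0]],
  ],
)

```text
clock: 13.4
tcp_pos: [0.4514, -0.3153, 0.0194]
orientation: [0.0, 0.54, 0.842, -0.0]
wrist_force: [0.8, -1.5, 0.2]
finger_gap: 0.0855
grip_force: 0.0
```

Call:
jog_arm(
  increments=[
    [[0,0,0,0,0,0,255],[0,0,0,0,0,0,255],[0,0,0,0,0,0,255],[0,0,0,0,0,0,255],[0,0,0,0,0,0,255],[0,0,0,0,0,0,255],[0,0,0,0,0,0,255],[0,0,0,0,0,0,255],[0,0,0,0,0,0,255],[0,0,0,0,0,0,255]],
  ],
  force=60,
)

```text
clock: 14.4
tcp_pos: [0.4514, -0.3153, 0.0194]
orientation: [0.0, 0.54, 0.842, -0.0]
wrist_force: [-0.8, 0.8, 3.8]
finger_gap: 0.0113
grip_force: 59.2
```

Gripped, with an 11 mm opening. Lifting.

Call:
jog_arm(
  increments=[
    [[0,0,-0.04,0,0,0,255],[0,0,-0.08,0,0,0,255],[0,0,-0.1,0,0,0,255],[0,0,-0.1,0,0,0,255],[0,0,-0.1,0,0,0,255],[0,0,-0.1,0,0,0,255],[0,0,-0.1,0,0,0,255],[0,0,-0.1,0,0,0,255],[0,0,-0.1,0,0,0,255],[0,0,-0.04,0,0,0,255],[0,0,0,0,0,0,255],[0,0,0,0,0,0,255],[0,0,0,0,0,0,255]],
  ],
)

```text
clock: 15.7
tcp_pos: [0.4504, -0.3145, 0.2323]
orientation: [-0.001, 0.54, 0.842, 0.0]
wrist_force: [0.6, 0.2, -2.5]
finger_gap: 0.0114
grip_force: 58.5
```

```bash
cat > held.py <<'E'
from fit import *
np.set_printoptions(precision=4,suppress=True)
import sys
s=env.get_state(); T=rot(s['orientation']); t=s['tcp_pos']; print(t,s['grip_force'],s['finger_gap'],s['wrist_force'])
phi=np.arctan2(*T.apply([1,0,0])[[1,0]]); print('phi',phi,'tool z',T.apply([0,0,1]))
C={n:cams.read_camera(n) for n in('side','top')}
M={n:hull(r[0]['region']) for n in C for r in [spotter.cut_out('stencil',n)] if r}
L={(k,n):r[0]['uv'] for k in('stencil','stencil_grip') for n in C for r in [spotter.landmark_of(k,n)] if r and r[0]['conf']>.5}
B=box(.11,.17,0,.0025)
# stencil pose: x,y,z,yaw, pitch about own x, roll about own y (grip omitted from hull: mostly hidden by the fingers)
def pose(p): return R.from_euler('ZXY',[p[3],p[4],p[5]]),np.array(p[:3])
Gb=np.r_[B,box(.062,.012,.012,.054,-.105)]
p0=np.r_[t[:2]+.105*np.array([np.cos(phi-np.pi/2),np.sin(phi-np.pi/2)]),t[2]-.0194,phi-np.pi,0,0]
def res(p):
    Q,o=pose(p); out=[]
    for n,c in C.items():
        if n in M: out.append(sup(proj(c,Q.apply(Gb)+o))-M[n])
        for k,v in(('stencil',[0,0,0]),('stencil_grip',[0,-.105,.033])):
            if(k,n) in L: out.append(proj(c,Q.apply(v)+o)[0]-L[k,n])
    # priors from the grasp: sheet height and tilt
    return np.concatenate(out+[(p-p0)/[.02,.02,.004,.2,.05,.05]])
q=least_squares(res,p0,loss='soft_l1',f_scale=1.5); print('guess',p0,'\nfit  ',q.x,np.abs(q.fun).mean())
im=[]
for n,c in C.items():
    a=c['pixels'][:,:,::-1].copy()
    for p,col in((q.x,(0,255,255)),(p0,(0,0,255))):
        Q,o=pose(p); cv2.polylines(a,[cv2.convexHull(proj(c,Q.apply(B)+o).astype(np.float32)).astype(int)],True,col)
    u,v=proj(c,q.x[:3])[0].astype(int); u=max(u,100);v=max(v,75); im.append(cv2.resize(a[v-75:v+75,u-100:u+100],(400,300)))
cv2.imwrite('pics/'+sys.argv[1],np.hstack(im))
E
python3 held.py h1.png
```

```text
[ 0.4504 -0.3145  0.2323] 58.483357429504395 0.011434428039118864 [ 0.6292  0.193  -2.4897]
phi 2.0003970753172204 tool z [-0.0023  0.0019 -1.    ]
guess [ 0.5459 -0.2708  0.2129 -1.1412  0.      0.    ] 
fit   [ 0.549  -0.269   0.2091 -1.1794  0.0102  0.12  ] 4.352291086040106
```

View pics/h1.png

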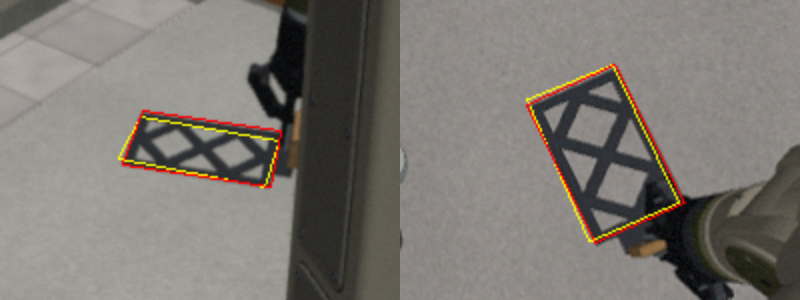

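The grasp prediction (red) matches the sheet outline in both views, so the stencil is level and rigidly held. I'll carry it over the jars and then turn it.

Call:
jog_arm(
  increments=[
    [[0.04,0.05,0,0,0,0,255],[0.077,0.096,0,0,0,0,255],[0.077,0.096,0,0,0,0,255],[0.077,0.096,0,0,0,0,255],[0.077,0.096,0,0,0,0,255],[0.077,0.096,0,0,0,0,255],[0.077,0.096,0,0,0,0,255],[0.077,0.096,0,0,0,0,255],[0.077,0.096,0,0,0,0,255],[0.077,0.096,0,0,0,0,255],[0.077,0.096,0,0,0,0,255],[0.077,0.096,0,0,0,0,255],[0,0,0,0,0,-0.03,255],[0,0,0,0,0,-0.04,255],[0,0,0,0,0,-0.04,255],[0,0,0,0,0,-0.04,255],[0,0,0,0,0,-0.04,255],[0,0,0,0,0,-0.04,255]],
  ],
)

```text
clock: 17.9
tcp_pos: [0.61, 0.0027, 0.2341]
orientation: [-0.0, 0.205, 0.979, 0.0]
wrist_force: [-1.0, -0.1, -0.6]
finger_gap: 0.0114
grip_force: 58.7
```

Call:
jog_arm(
  increments=[
    [[0,0,0,0,0,-0.04,255],[0,0,0,0,0,-0.04,255],[0,0,0,0,0,-0.04,255],[0,0,0,0,0,-0.04,255],[0,0,0,0,0,-0.04,255],[0,0,0,0,0,-0.04,255],[0,0,0,0,0,-0.04,255],[0,0,0,0,0,0,255],[0,0,0,0,0,0,255],[0,0,0,0,0,0,255]],
  ],
)

```text
clock: 18.9
tcp_pos: [0.6101, 0.002, 0.234]
orientation: [0.0, -0.228, 0.974, -0.0]
wrist_force: [-0.3, -1.0, -1.4]
finger_gap: 0.0114
grip_force: 58.7
```

```bash
cat > go.py <<'E'
from h import *
import sys
np.set_printoptions(precision=4,suppress=True)
x,y,z,phi=map(float,sys.argv[1:]); s=env.get_state(); T=rot(s['orientation'])
G=R.from_matrix(np.c_[[np.cos(phi),np.sin(phi),0],[np.sin(phi),-np.cos(phi),0],[0,0,-1]])
print(s['tcp_pos'],'shift units',T.inv().apply(np.array([x,y,z])-s['tcp_pos'])/.25,'turn units',(T.inv()*G).as_rotvec()/np.pi,s['grip_force'])
E
python3 go.py .6111 .1286 .2323 3.602
```

```text
[0.6101 0.002  0.234 ] shift units [-0.2279  0.452   0.007 ] turn units [-0.      0.     -0.0003] 58.73184621334076
```

Call:
jog_arm(
  increments=[
    [[-0.023,0.045,0,0,0,0,255],[-0.023,0.045,0,0,0,0,255],[-0.023,0.045,0,0,0,0,255],[-0.023,0.045,0,0,0,0,255],[-0.023,0.045,0,0,0,0,255],[-0.023,0.045,0,0,0,0,255],[-0.023,0.045,0,0,0,0,255],[-0.023,0.045,0,0,0,0,255],[-0.023,0.045,0,0,0,0,255],[-0.021,0.045,0,0,0,0,255],[0,0,0,0,0,0,255],[0,0,0,0,0,0,255]],
  ],
)

```text
clock: 20.1
tcp_pos: [0.6111, 0.128, 0.234]
orientation: [-0.0, -0.229, 0.973, -0.0]
wrist_force: [0.4, -0.2, -0.5]
finger_gap: 0.0115
grip_force: 58.8
```

```bash
python3 held.py h2.png; python3 go.py .6111 .1286 .2044 3.602
```

```text
[0.6111 0.128  0.234 ] 58.772807121276855 0.011453084516148534 [ 0.3778 -0.1587 -0.4789]
phi -2.679946347165381 tool z [-0.0001 -0.0004 -1.    ]
guess [ 0.5644  0.222   0.2146 -5.8215  0.      0.    ] 
fit   [ 0.6109  0.181   0.1571 -6.4903 -0.9237 -0.4555] 7.85693844446608
[0.6112 0.1273 0.2341] shift units [-0.0018  0.0048  0.1187] turn units [-0.  0.  0.] 58.77256214618683
```

View pics/h2.png

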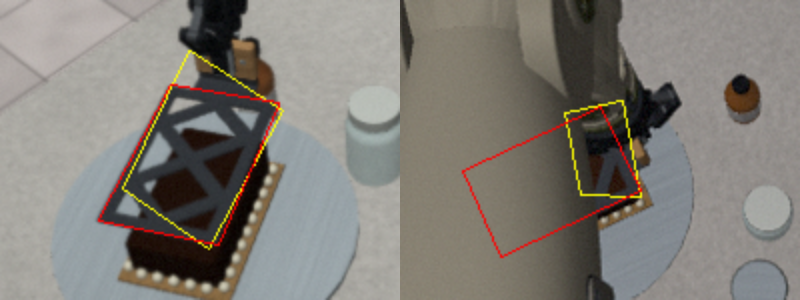

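In the side view the grasp-predicted sheet (red) coincides with the real sheet above the cake. The arm hides most of the top view, so I'm ignoring the yellow fit there. Now descending to about 10 mm above the cake.

Call:
jog_arm(
  increments=[
    [[0,0.003,0.012,0,0,0,255],[0,0,0.012,0,0,0,255],[0,0,0.012,0,0,0,255],[0,0,0.012,0,0,0,255],[0,0,0.012,0,0,0,255],[0,0,0.012,0,0,0,255],[0,0,0.012,0,0,0,255],[0,0,0.012,0,0,0,255],[0,0,0.012,0,0,0,255],[0,0,0.009,0,0,0,255],[0,0,0,0,0,0,255],[0,0,0,0,0,0,255],[0,0,0,0,0,0,255]],
  ],
)

```text
clock: 21.8
tcp_pos: [0.6109, 0.1284, 0.2049]
orientation: [0.0, -0.228, 0.974, -0.0]
wrist_force: [-0.3, 1.0, -1.6]
finger_gap: 0.0112
grip_force: 58.8
```

Run:
```python
from fit import *
s=env.get_state(); t=s['tcp_pos']; print(t,s['wrist_force'],s['qvel'].round(3))
c=cams.read_camera('side'); a=c['pixels'][:,:,::-1].copy()
phi=3.602; W=R.from_euler('z',phi-np.pi); o=np.array([t[0]+.105*np.cos(phi-np.pi/2),t[1]+.105*np.sin(phi-np.pi/2),t[2]-.0194]); print(o)
m=tt([.5646,.2227,0,0,.46])
for P,col in((W.apply(box(.11,.17,0,.0025))+o,(0,0,255)),(m['cake'],(0,255,0)),(m['board'],(255,255,0))):
    cv2.polylines(a,[cv2.convexHull((proj(c,P)*16).astype(np.float32)).astype(int)],True,col,1,cv2.LINE_AA,4)
cv2.imwrite('pics/h3.png',cv2.resize(np.hstack([x[190:330,130:280] for x in(a,c['pixels'][:,:,::-1])]),None,fx=2.6,fy=2.6))
```

```text
[0.61089994 0.12841808 0.20494155] [-0.308062    0.96877318 -1.58280379] [-0.001 -0.002  0.    -0.002  0.    -0.   ]
[0.56424706 0.2224846  0.18554155]
```

View pics/h3.png

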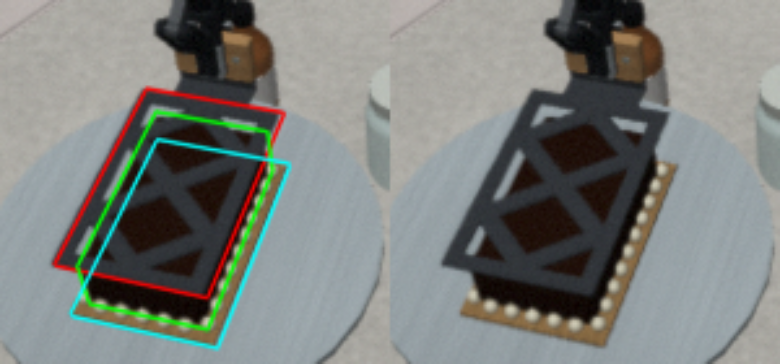

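The sheet outline, cake and board in the picture all match the model: 10.5 mm gap, centred to within about 1 mm, and parallel. Handing in.

```bash
python3 -c "
from h import *
print(ticket.hand_in())"
```

```text
the job is handed in; nothing more can be done
None
```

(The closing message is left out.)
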